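# Fold open the abrasives cupboard

### The job

Open the abrasives cupboard on the left of the bench: pull its bifold door by the upright bar handle until both panels are folded together, as far open as they go, then let go. Leave the glue bottle standing where it is.

Things in the scene. Friction and masses are not known exactly. Their poses are not given: they have to be found in the camera images.
- door_pull: Upright round steel bar handle, 14 mm thick, 125 mm long, fixed to the pivot panel near the fold. Origin: on its axis, 20 mm below its free top, 235 mm above the bench; pinch it here from above (bare for 45 mm below, then two thin arms join it to the panel). x points to the panel's face, 35 mm from the bar's surface; z up; y level along the panel, towards the pivot.
- door_pivot (a point): Point on the door's fixed upright pivot axis, 235 mm above the bench. The handle turns about it on a 123 mm radius, clockwise from above to open. x points into the cupboard, y along the track to the pivot side, z up. Cupboard 300 wide, 200 deep, 240 mm high; its top juts 18 mm over the shut door, which is two wooden panels, each 135 wide, 208 high, 12 mm thick.
- door (a joint): Angle of the pivot panel, rad: 0 shut (both panels flat across the front), 1.48 fully open (panels folded together, standing out from the front). The second panel follows by itself, its end running along the track. Light friction (about 2 N at the handle); it stays where it is left.
- glue: yellow glue bottle, 60 mm in diameter, 170 mm high, standing loose on the bench to the right of the door's sweep. Origin at the centre of its underside, z up.
Things that resemble listed ones, but are neither listed nor needed, are in the scene too. Of the things like the glue, leave any that is pink; of the rest the larger one is meant.

How it is judged:
By the outcome, as a careful person would: the job done as asked, in the order asked, and still so for the second after the job is handed in, with the robot touching nothing.
It also fails if it takes over 38 s, if anything falls off the work surface, if the arm or the gripper's body presses on something with over 40 N, if the wrist force passes 120 N, or if a joint passes its speed limit or range.

### The arm

A 6-joint arm with a two-finger parallel gripper is mounted at the origin on the work surface. World frame = base frame: x ahead of the robot, y to its left, z up, the work surface at z = 0. Lengths are in m, angles in degrees, forces in N, time in s.
With the tool pointing down it reaches from about 0.325 to 0.775 m from the base axis. Payload 5.5 kg.
Tool frame: the origin (TCP) lies at the centre of the arm's flange, where the gripper is bolted on; the fingertips stand 182 mm ahead of it and the grasp point (between the pads) lies 163 mm ahead of it; z points along the fingers, y is the line along which they close (so a half turn about z gives the same grasp; the last joint's range is limited). The gripper opens to 88 mm and grips with 3 to 60 N. Pads are 20 mm wide; open, the fingers measure 115 mm over their backs; the gripper's body (75 mm by 178 mm) begins 61 mm behind the grasp point.
Start: joints at [-69.082, 5.22, 70.514, -0, 104.267, -3.249], TCP at [0.246, -0.547, 0.405] pointing down, gripper open.
Joint ranges: [-164.24, 164.24], [-49.07, 125.15], [9.68, 141.18], [-86.29, 266.29], [3.28, 154.24], [-151.56, 151.56]. Speed limits (degrees/s): [147.25, 147.25, 172.46, 180, 180, 180].

### API

Orientations are given as [roll, pitch, yaw] about the fixed x, y, z axes, in that order (R = Rz(yaw) Ry(pitch) Rx(roll)).
In Python, from station import r gives the robot as it stands. The module is installed in compiled form; this text tells all that it offers. Calls block until the motion is done:
- r.reach(position, orientation): joint-space move of the TCP to a pose.
- r.servo_line(position, rotation=None, speed=0.15): straight line of the TCP; rotation=None keeps the orientation; speed is the mean speed in m/s.
- r.move_joints(angles): joint-space move.
- r.let_go() and r.grab(squeeze=None): open the fingers fully, or close them until they stop; squeeze is the grip in N (None keeps the last).
- r.wait(seconds).
- r.inverse_kinematics(position, orientation): joint angles nearest the present ones, or None.
- r.sense(): the state.
- r.snapshot(name): name is "scene" or "top" or "wrist"; returns a dict with "frame" (384x512x3 uint8, red, green, blue), "fx", "fy", "cx", "cy" (pixels), "dist_coeffs" ([k1, k2, p1, p2, k3] as OpenCV has them; the pictures are not rectified), "R" (3x3) and "t" (3): a world point X has camera coordinates R X + t. Camera axes: x right, y down, z forward; pixel columns grow to the right and rows downward; lengths in m; the calibration is good to about 2 mm. A picture is of the moment at which its call begins. There is no depth.
A pose or a line that the arm cannot do raises r.IKError and nothing moves.
- r.hand_in(): hands the job in; it is judged then, once.
The state is a dict: "clock": time; "joints": joint angles; "joint_vel": joint speeds; "joint_torque": joint torques, N m; "tcp_pos": TCP position; "orientation": TCP orientation; "contact_force": force on the tool from outside, world axes, zero at the start; "torque": the same for the moment, N m; "opening": finger opening in m; "gripper_force": force on a finger pad.
Only numpy, scipy, OpenCV 4.12 (cv2) and the standard library are available. Lean on these libraries where they do the work, as an engineer would, in place of code of your own. Each camera call takes 0.05 s, during which the arm holds its last target. There are 200 camera calls.

## Working session

There is one attempt and no reset: what is moved stays moved. The work goes in short steps, each a Python script; the robot and the scene stay as the last script left them, time stands still between calls to the robot, and variables do not carry over. Pictures are saved under pics/ and viewed, at most 10 in all, crops included, and the job is handed in when it is done.

```bash
mkdir -p pics
python3 - <<'E'
from station import r
import cv2,pickle
d={n:r.snapshot(n) for n in("scene","top")}
pickle.dump(d,open("snap0.pkl","wb"))
for n in d:
    cv2.imwrite(f"pics/{n}0.png",d[n]["frame"][:,:,::-1])
    print(n,d[n]["fx"],d[n]["dist_coeffs"],-d[n]["R"].T@d[n]["t"])
print(r.sense()["clock"])
E
```

```text
scene 385.20602199368017 [-0.10601666  0.          0.          0.          0.        ] [ 1.22856302 -0.36796325  0.75815617]
top 392.6009954535146 [-0.0415266  0.         0.         0.         0.       ] [ 0.44595649 -0.01488802  1.14734188]
0.1
```

View pics/scene0.png

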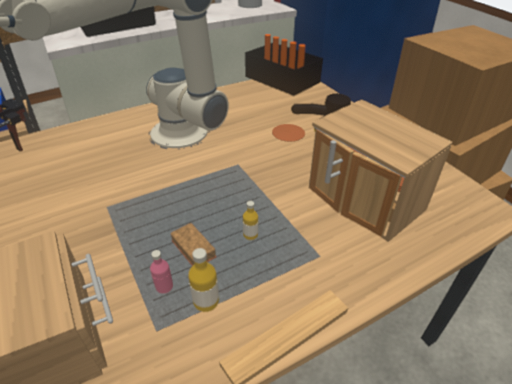

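View pics/top0.png

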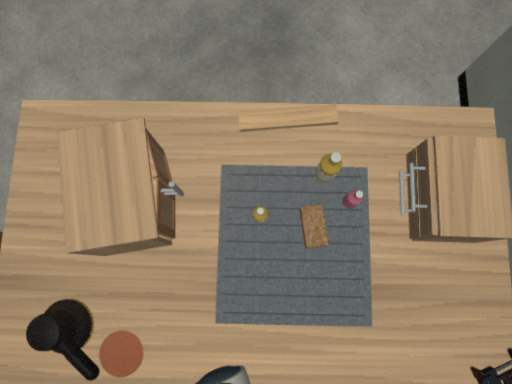

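The scene view shows the abrasives cupboard at right, with its bar handle at about (331,160), the small amber bottle at (250,222), the large amber bottle at (203,283), the pink bottle at (161,274), and a drawer unit with bars at (95,290). The top view shows the cupboard at (115,188), its handle at about (172,188), the large amber bottle at (329,165) and the small amber at (260,214).

Handle candidates in the scene view:
- Upright bar on the bifold at (331,160). This is the one I choose.
- Drawer-unit bar at (95,290). It is on the right of the bench, so I reject it.

Glue candidates are large amber (203,283), small amber (250,222) and pink (161,274). I choose the large amber.

Run:
```python
import pickle,cv2,numpy as np
d=pickle.load(open("snap0.pkl","rb"))
a=cv2.resize(d["scene"]["frame"][95:240,300:455],None,fx=4,fy=4,interpolation=cv2.INTER_CUBIC)[:580,:400]
b=cv2.resize(d["top"]["frame"][115:260,100:200],None,fx=4,fy=4,interpolation=cv2.INTER_CUBIC)
cv2.imwrite("pics/crop0.png",np.hstack([a,b])[:,:,::-1])
```

```text
(no output)
```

View pics/crop0.png

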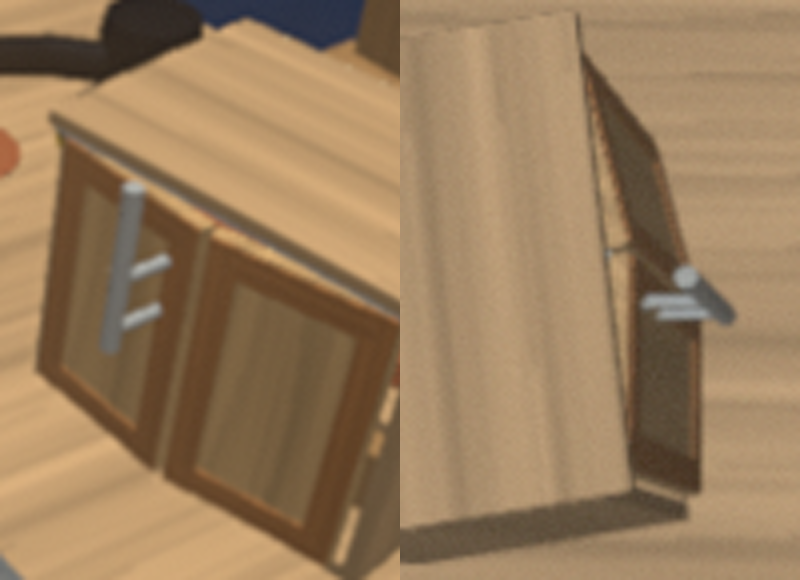

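The crop shows the bar's free top at scene (333,141.5) and top (171.4,184). The door is ajar. The roof's front corners in the top view are (144,118) far and (158,237.5) near. The pivot is on the robot's side.

```bash
cat > h.py <<'E'
import numpy as np,cv2,pickle
def ray(c,px):
    K=np.array([[c["fx"],0,c["cx"]],[0,c["fy"],c["cy"]],[0,0,1]])
    R,t=np.array(c["R"]),np.array(c["t"])
    u=cv2.undistortPoints(np.array([[px]],float),K,np.array(c["dist_coeffs"]))[0,0]
    v=R.T@np.array([u[0],u[1],1]); return -R.T@t,v/np.linalg.norm(v)
def plane(c,px,z):
    o,v=ray(c,px); return o+v*(z-o[2])/v[2]
def tri(c1,p1,c2,p2):
    o1,v1=ray(c1,p1);o2,v2=ray(c2,p2)
    s=np.linalg.lstsq(np.c_[v1,-v2],o2-o1,rcond=None)[0]
    a,b=o1+s[0]*v1,o2+s[1]*v2; return (a+b)/2,np.linalg.norm(a-b)
E
python3 - <<'E'
from h import *
np.set_printoptions(precision=4,suppress=True)
d=pickle.load(open("snap0.pkl","rb"));S,T=d["scene"],d["top"]
print("bar top",tri(S,(332.9,141.3),T,(171.2,183.9)),plane(S,(332.9,141.3),.255),plane(T,(171.2,183.9),.255))
H=plane(T,(171.2,183.9),.255)
N=plane(T,(157.8,237.2),.24);F=plane(T,(143.9,117.8),.24)
print("roof near,far",N,F,np.linalg.norm(F-N),"near from scene",plane(S,(313,124.2),.24))
u=(F-N)/np.linalg.norm(F-N);n=np.array([u[1],-u[0],0]);
print("u,n",u,n,"H in front frame from near corner",(H-N)@u,(H-N)@n)
P=N+15*.001*u-.024*n
print("pivot guess",P,np.linalg.norm((H-P)[:2]))
for nm,px in(("fold top?",(173,182)),("small",(260.5,212)),("big",(335,158))): print(nm,plane(T,px,.22 if 'fold' in nm else .1 if nm=='small' else .17))
# circle-constraint pivot: door angle from bearing
a=(H-P)[:2];print("theta",np.degrees(np.arctan2(a@n[:2],a@u[:2])-np.arctan2(48,113)))
E
```

```text
bar top (array([0.633 , 0.1887, 0.255 ]), np.float64(0.0004992183315220409)) [0.633  0.1884 0.255 ] [0.6332 0.1889 0.255 ]
roof near,far [0.5097 0.2156 0.24  ] [0.8013 0.2709 0.24  ] 0.2968153822892613 near from scene [0.5227 0.2108 0.24  ]
u,n [0.9825 0.1863 0.    ] [ 0.1863 -0.9825  0.    ] H in front frame from near corner 0.11633136494176984 0.04923838761012096
pivot guess [0.52  0.242 0.24 ] 0.12502762471027137
fold top? [0.6453 0.1928 0.22  ]
small [ 0.5935 -0.0217  0.1   ]
big [ 0.7281 -0.2107  0.17  ]
theta 12.843191688612727
```

Run:
```python
import pickle,cv2,numpy as np
d=pickle.load(open("snap0.pkl","rb"))
f=lambda im,y,x,h,w,k:cv2.resize(im[y:y+h,x:x+w],None,fx=k,fy=k,interpolation=cv2.INTER_CUBIC)
a=f(d["scene"]["frame"],95,300,100,160,5)
cv2.imwrite("pics/crop1.png",a[:,:,::-1])
b=np.hstack([f(d["top"]["frame"],225,140,50,50,8),f(d["top"]["frame"],105,120,50,50,8)])
cv2.imwrite("pics/crop2.png",b[:,:,::-1])
```

```text
(no output)
```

View pics/crop1.png

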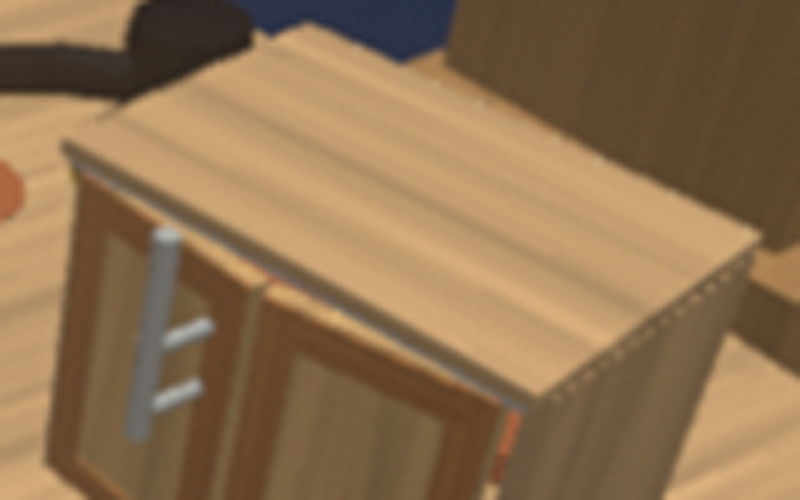

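View pics/crop2.png

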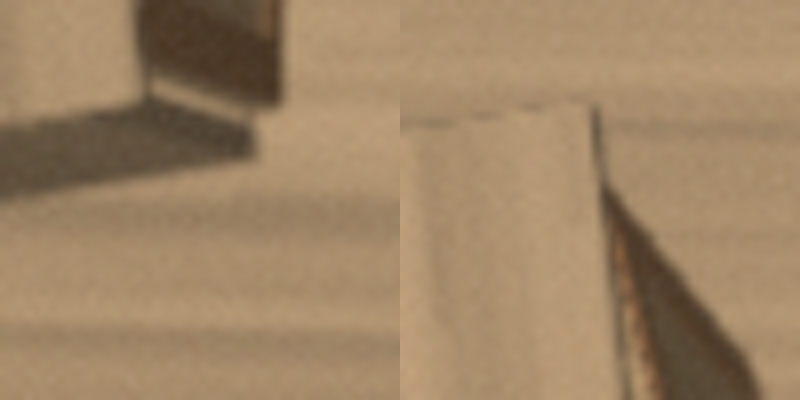

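The scene crop gives the roof front corners as near (312.8,123.5) and far (407.6,174). The top crop gives near (158,236.6) and far (143.9,117.6). In the top view the panel's pivot edge pokes out at about (175,238).

Run:
```python
from h import *
np.set_printoptions(precision=4,suppress=True)
d=pickle.load(open("snap0.pkl","rb"));S,T=d["scene"],d["top"]
N,e1=tri(S,(312.8,123.5),T,(158,236.6));F,e2=tri(S,(407.6,174),T,(143.9,117.6))
print(N,e1,F,e2,np.linalg.norm(F-N))
Ns,Fs=plane(S,(312.8,123.5),.24),plane(S,(407.6,174),.24)
Nb,Fb=plane(S,(361.6,99),.24),plane(S,(451.6,142),.24)
Nt,Ft=plane(T,(158,236.6),.24),plane(T,(143.9,117.6),.24)
print("scene rect",Ns,Fs,Nb,Fb,[np.linalg.norm(x) for x in(Fs-Ns,Nb-Ns,Fb-Fs,Fb-Nb)])
H=plane(T,(171.2,183.9),.255)
for N,F in((Nt,Ft),(Ns,Fs),((Nt+Ns)/2,(Ft+Fs)/2)):
    u=(F-N)/np.linalg.norm(F-N);n=np.array([u[1],-u[0],0])
    print(N,F,np.linalg.norm(F-N),"yaw u",np.degrees(np.arctan2(u[1],u[0])),"H:",(H-N)@u,(H-N)@n)
```

```text
[0.512  0.2174 0.2347] 0.0018969375197364024 [0.8033 0.2724 0.2383] 0.002292225848540404 0.29651387739172097
scene rect [0.5194 0.2125 0.24  ] [0.8049 0.2718 0.24  ] [0.469  0.4311 0.24  ] [0.7633 0.482  0.24  ] [np.float64(0.2915516996680642), np.float64(0.2243202520611397), np.float64(0.214227053192096), np.float64(0.29867503462319617)]
[0.5111 0.2152 0.24  ] [0.8018 0.2709 0.24  ] 0.29603666383696037 yaw u 10.84615608819474 H: 0.11493714718711723 0.048834396621970755
[0.5194 0.2125 0.24  ] [0.8049 0.2718 0.24  ] 0.2915516996680642 yaw u 11.741949646908546 H: 0.10655686132440667 0.0462577144675801
[0.5152 0.2138 0.24  ] [0.8033 0.2714 0.24  ] 0.29378520547450515 yaw u 11.290634076354813 H: 0.11073638790327614 0.047570750484882955
```

```bash
cat >> h.py <<'E'
H=np.array([.6331,.1887]); YU=np.radians(11.0)
u=np.array([np.cos(YU),np.sin(YU)]); n=np.array([u[1],-u[0]])
P=H-.099*u-.073*n; T0=np.arctan2(.073,.099)-np.arctan2(48,113)
def pose(dth,flip,P=P,H=H,z=.398):   # handle turned clockwise by dth from its first place
    c,s=np.cos(dth),np.sin(dth); q=P+np.array([[c,s],[-s,c]])@(H-P)
    return [q[0],q[1],z],[180,0,np.degrees(YU-T0-dth)+90-flip]
E
python3 - <<'E'
from h import *
from station import r
np.set_printoptions(precision=2,suppress=True)
print(P,np.degrees(T0),r.sense()["orientation"])
for f in(0,180):
    for th in(0,.5,1.0,1.3): 
        q=r.inverse_kinematics(*pose(th,f)); print(f,th,np.array(pose(th,f)[0]),None if q is None else np.array(q))
print(r.inverse_kinematics([.6331,.1887,.51],pose(0,0)[1]))
E
```

```text
[0.52 0.24] 13.38933414428905 [-179.9    -0.     24.16]
0 0 [0.63 0.19 0.4 ] [ 13.65  14.76  60.56  -0.   104.68  16.04]
0 0.5 [0.59 0.14 0.4 ] [ 10.24   6.84  69.45  -0.   103.71  41.28]
0 1.0 [0.54 0.12 0.4 ] [  8.99  -2.46  78.99  -0.   103.47  68.67]
0 1.3 [0.5  0.12 0.4 ] [  9.72  -7.95  84.15  -0.   103.8   86.59]
180 0 [0.63 0.19 0.4 ] None
180 0.5 [0.59 0.14 0.4 ] [  10.24    6.84   69.45    0.    103.71 -138.72]
180 1.0 [0.54 0.12 0.4 ] [   8.99   -2.46   78.99    0.    103.47 -111.33]
180 1.3 [0.5  0.12 0.4 ] [  9.72  -7.95  84.15   0.   103.8  -93.41]
[ 13.65  18.46  44.59  -0.   116.95  16.04]
```

Run:
```python
from h import *
from station import r
np.set_printoptions(precision=4,suppress=True)
p=r.sense()["tcp_pos"]
r.servo_line([p[0],p[1],.49],speed=.2)
r.reach(*pose(0,0,z=.51))
r.wait(.2)
d=r.snapshot("wrist"); pickle.dump(d,open("w1.pkl","wb"))
K=np.array([[d["fx"],0,d["cx"]],[0,d["fy"],d["cy"]],[0,0,1]])
px=cv2.projectPoints(np.array([[*H,.255]]),cv2.Rodrigues(np.array(d["R"]))[0],np.array(d["t"]),K,np.array(d["dist_coeffs"]))[0].ravel()
im=d["frame"][:,:,::-1].copy(); cv2.drawMarker(im,tuple(int(round(v)) for v in px),(0,0,255),0,10)
cv2.imwrite("pics/w1.png",im); s=r.sense(); print(px,s["clock"],np.array(s["tcp_pos"]),s["orientation"],s["contact_force"])
```

```text
[254.5165 200.1961] 3.85 [0.6332 0.1883 0.51  ] [-179.9994    0.002    87.571 ] [ 0.3899  0.4876 -0.261 ]
```

View pics/w1.png

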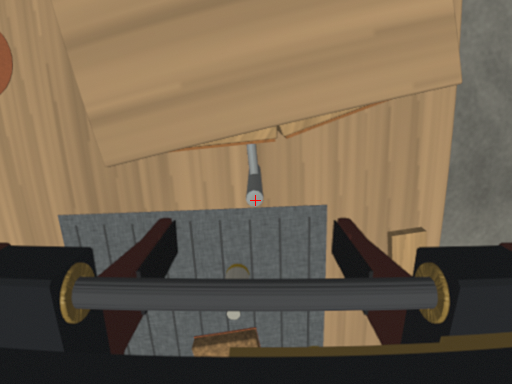

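The predicted bar top (254.5,200) sits on the bar seen at (254,199). The panel's top edge runs from about (175,150) to (275,141), so I'll check its angle, then grasp.

Run:
```python
from h import *
from station import r
np.set_printoptions(precision=4,suppress=True)
d=pickle.load(open("w1.pkl","rb"))
a,b,c,e=[plane(d,p,z) for p,z in(((190,149),.222),((274,141),.222),((108,165),.24),((458,83),.24))]
f=lambda v:np.degrees(np.arctan2(v[1],v[0]))
print("panel edge",a,b,f(b-a),"roof",c,e,f(e-c),np.linalg.norm(e-c))
m=(b-a)[:2]/np.linalg.norm((b-a)[:2]); print("handle to face",abs(np.cross(m,H-a[:2])),"fold to handle along",(b[:2]-H)@m)
r.servo_line(pose(0,0)[0],speed=.1)
r.grab(25); r.wait(.2); s=r.sense()
print(s["clock"],s["opening"],s["gripper_force"],np.array(s["contact_force"]),np.array(s["tcp_pos"]))
```

```text
panel edge [0.5787 0.2274 0.222 ] [0.6516 0.2311 0.222 ] 2.957657354033985 roof [0.5127 0.2195 0.24  ] [0.7983 0.2742 0.24  ] 10.831130423603627 0.29072303195939586
handle to face 0.04143382528944559 fold to handle along 0.020643814761855117
6.4417 0.013738498438244767 24.99989926815033 [ 0.8189 -0.105  -0.1824] [0.6332 0.1887 0.398 ]<stdin>:8: DeprecationWarning: Arrays of 2-dimensional vectors are deprecated. Use arrays of 3-dimensional vectors instead. (deprecated in NumPy 2.0)
```

Gripped: the opening is 13.7 mm. The measured panel angle puts the pivot nearer (0.519,0.235). I'll pull in small arc steps and correct the radius from the measured force.

```bash
cat > pull.py <<'E'
from h import *
from station import r
Pc=np.array([.519,.235]); R0=np.linalg.norm(H-Pc); B0=np.arctan2(*(H-Pc)[::-1])
def pull(angles,rho,k=.0002,stop=15):
    for g in angles:
        b=B0-np.radians(g); e=np.array([np.cos(b),np.sin(b)]); t=np.array([e[1],-e[0]])
        q=Pc+(R0+rho)*e; y=pose(np.radians(g),0)[1]
        r.servo_line([*q,.398],y,speed=.06)
        s=r.sense(); F=np.array(s["contact_force"]); fr,ft=F[:2]@e,F[:2]@t
        print(g,"rho %.4f Fr %.1f Ft %.1f Fz %.1f open %.4f t %.2f lag %.4f"%(rho,fr,ft,F[2],s["opening"],s["clock"],np.linalg.norm(np.array(s["tcp_pos"])[:2]-q)))
        rho+=np.clip(k*fr,-.002,.002)
        if abs(ft)>stop or abs(fr)>45: print("stop"); break
    return rho
E
python3 -c "
from pull import *
print(pull(range(3,19,3),0.))"
```

```text
3 rho 0.0000 Fr 0.2 Ft -0.4 Fz -0.2 open 0.0135 t 6.70 lag 0.0003
6 rho 0.0000 Fr -1.8 Ft 1.7 Fz -0.6 open 0.0138 t 6.96 lag 0.0002
9 rho -0.0003 Fr 1.1 Ft 1.8 Fz -0.4 open 0.0132 t 7.22 lag 0.0001
12 rho -0.0001 Fr -1.5 Ft 1.4 Fz 0.9 open 0.0137 t 7.47 lag 0.0002
15 rho -0.0004 Fr -1.4 Ft 1.7 Fz 0.3 open 0.0134 t 7.73 lag 0.0001
18 rho -0.0007 Fr 0.7 Ft 1.3 Fz -0.8 open 0.0132 t 7.99 lag 0.0001
-0.0005587866869141299
```

```bash
python3 -c "
from pull import *
rho=pull(range(22,67,4),-.0006);print(rho)
d=r.snapshot('top');cv2.imwrite('pics/top1.png',cv2.resize(d['frame'][100:260,60:300],None,fx=3,fy=3)[:,:,::-1])"
```

```text
22 rho -0.0006 Fr -1.6 Ft 1.3 Fz 0.2 open 0.0133 t 8.28 lag 0.0001
26 rho -0.0009 Fr -0.1 Ft 1.7 Fz -0.8 open 0.0131 t 8.57 lag 0.0001
30 rho -0.0009 Fr -0.9 Ft 1.6 Fz -0.4 open 0.0137 t 8.87 lag 0.0001
34 rho -0.0011 Fr -0.1 Ft 0.8 Fz 0.1 open 0.0134 t 9.16 lag 0.0001
38 rho -0.0011 Fr -1.1 Ft 1.1 Fz 0.5 open 0.0136 t 9.45 lag 0.0001
42 rho -0.0014 Fr -0.1 Ft 0.9 Fz -0.9 open 0.0132 t 9.74 lag 0.0001
46 rho -0.0014 Fr -1.5 Ft 1.8 Fz -0.3 open 0.0135 t 10.03 lag 0.0002
50 rho -0.0017 Fr -0.6 Ft 1.8 Fz -0.5 open 0.0136 t 10.32 lag 0.0001
54 rho -0.0018 Fr -0.1 Ft 1.4 Fz -0.8 open 0.0135 t 10.62 lag 0.0001
58 rho -0.0018 Fr -0.9 Ft 1.1 Fz -1.2 open 0.0135 t 10.91 lag 0.0001
62 rho -0.0020 Fr -1.8 Ft 1.7 Fz -1.8 open 0.0137 t 11.20 lag 0.0001
66 rho -0.0024 Fr 0.7 Ft 1.1 Fz -0.0 open 0.0136 t 11.49 lag 0.0002
-0.002237135689936401
```

View pics/top1.png

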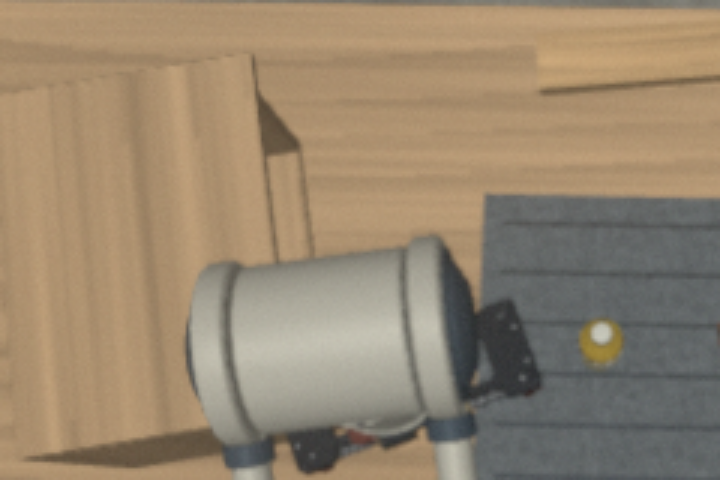

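The arm hides the handle, but the door has left the front, showing bare shelf edges at (290,200), and the bottle is still standing. I'll carry on to the end stop.

```bash
python3 -c "
from pull import *
import numpy as np
print(pull(np.arange(67.5,86,1.5),-.0022,stop=14))"
```

```text
67.5 rho -0.0022 Fr 0.4 Ft 0.3 Fz -1.1 open 0.0135 t 11.79 lag 0.0002
69.0 rho -0.0021 Fr -0.8 Ft 0.7 Fz -1.2 open 0.0134 t 12.04 lag 0.0001
70.5 rho -0.0023 Fr -0.3 Ft 0.6 Fz -2.5 open 0.0132 t 12.29 lag 0.0001
72.0 rho -0.0023 Fr 0.5 Ft -0.0 Fz -2.4 open 0.0135 t 12.54 lag 0.0001
73.5 rho -0.0022 Fr -0.2 Ft 0.4 Fz -1.1 open 0.0136 t 12.79 lag 0.0001
75.0 rho -0.0023 Fr -0.9 Ft 0.6 Fz -1.3 open 0.0134 t 13.04 lag 0.0001
76.5 rho -0.0025 Fr 0.0 Ft -0.1 Fz -1.3 open 0.0136 t 13.29 lag 0.0001
78.0 rho -0.0025 Fr 0.0 Ft -2.7 Fz -3.6 open 0.0132 t 13.54 lag 0.0003
79.5 rho -0.0025 Fr -1.9 Ft -16.7 Fz -6.3 open 0.0133 t 13.79 lag 0.0019
stop
-0.0028244041967201085
```

The force jumped from about 0 to 17 N at 78–79°, which is close to the expected travel to the end stop. I'll release, lift clear and look.

Run:
```python
from h import *
from station import r
r.wait(.2); r.let_go(); r.wait(.2)
p=np.array(r.sense()["tcp_pos"]); r.servo_line([p[0],p[1],.52],speed=.12)
r.reach([.35,-.25,.52],[180,0,20]); r.wait(.3)
s=r.sense(); print(s["clock"],s["contact_force"],s["opening"])
d={k:r.snapshot(k) for k in("top","scene")}; pickle.dump(d,open("snap2.pkl","wb"))
f=lambda im,y,x,h,w,k:cv2.resize(im[y:y+h,x:x+w],None,fx=k,fy=k)
a=f(d["top"]["frame"],110,60,200,200,2); b=f(d["scene"]["frame"],90,150,240,300,5/3)
cv2.imwrite("pics/end.png",np.vstack([np.hstack([a,b[:400,:400]])])[:,:,::-1])
```

```text
18.3333 [-0.90236416  0.04908452 -0.79643131] 0.08757117268000093
```

View pics/end.png

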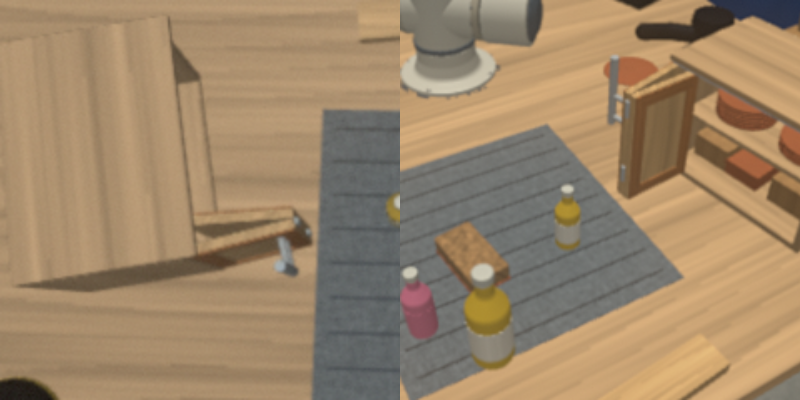

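The end view shows the two panels folded into a narrow V standing out from the front, with the bar's top at crop (285,267). All the bottles are still standing. Now I'll measure the final angle.

Run:
```python
from h import *
np.set_printoptions(precision=4,suppress=True)
d=pickle.load(open("snap2.pkl","rb"));S,T=d["scene"],d["top"]
f=lambda v:np.degrees(np.arctan2(v[1],v[0]))
H2=plane(T,(202.2,243.3),.255)[:2]; Pc=np.array([.519,.235])
b=np.radians(f(H-Pc)-79.5); print("H2",H2,"last commanded",Pc+.1205*np.array([np.cos(b),np.sin(b)]),"turn",f(H-Pc)-f(H2-Pc))
# chord-based turn, pivot-free
print("chord turn",2*np.degrees(np.arcsin(np.linalg.norm(H2-H)/2/.123)))
im=T["frame"][205:255,150:220]; cv2.imwrite("pics/end2.png",cv2.resize(im,None,fx=10,fy=10,interpolation=cv2.INTER_CUBIC)[:,:,::-1])
```

```text
H2 [0.4973 0.1098] last commanded [0.4948 0.117 ] turn 77.73225194802444
chord turn 79.33957898922459
```

View pics/end2.png

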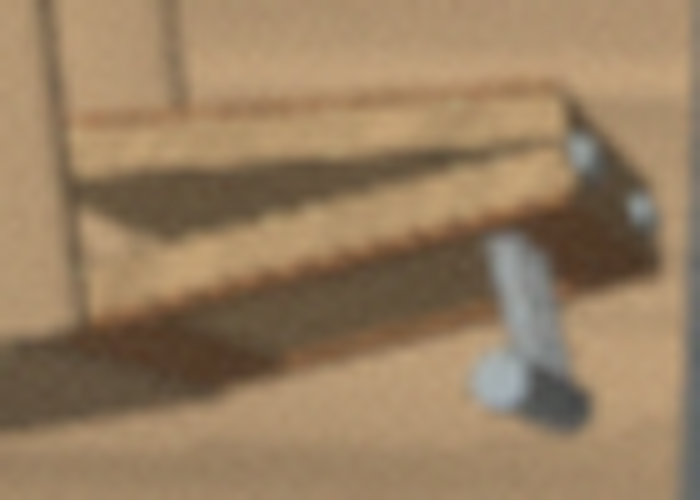

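The panel edges enclose about 10° (slopes 13.9° and 3.9°). At 1.48 rad the enclosed angle should be 10.4°, so the door is at its stop.

```bash
python3 -c "
from station import r
print(r.hand_in(), r.sense()['clock'])"
```

```text
the job is handed in; nothing more can be done
the job is handed in; nothing more can be done
```

The bifold door is folded open to its end stop and the handle is let go. The glue bottle still stands, and the job was handed in at about 18–19 s on the robot's clock; no verdict was returned.

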